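# Lock the tool chest with the bar that swings freely

## Task

One of the two locking bars on top of the green steel tool chest jams partway: swing the left bar (on the robot's left) towards the fork in the middle as far as it will go, then the right bar, to feel which one jams. Leave the free bar fully home in the fork and the jammed one back at its park stop, pointing at the robot. Then lower the collared locking pin from the wooden block through the fork and the bar's eye until its collar rests on the fork, and let go, leaving the things lying about where they are.

Things in the scene. Friction and masses are not known exactly. Their poses are not given: they have to be found in the camera images.
- chest: green steel tool chest, fixed, 220 x 360 mm, lid top 110 mm above the table. Origin: centre of its underside; x away from the robot, y left, z up. On the lid: two pivot housings 80 mm across, axes vertical at x=50, y=+130 (left bar) and -130 mm (right bar); the fork at x=50, y=0; low park stops (to z=142 mm) outside each parked bar
- left_bar (a joint): left bar's swing, rad: 0 = parked, pointing at the robot (chest -x); 1.571 = home against a hard stop, pointing inwards (-y), eye in the fork. Turns anticlockwise from above. Starts at 0 to 0.25; stays where left; about 2 N at the knob moves it. One bar, left or right at random, jams hard at about 0.75; the other goes to 1.571. Nothing visible tells which
- right_bar (a joint): the same for the right bar, mirrored: 0 = parked, pointing at the robot; 1.571 = home, pointing inwards (chest +y). Turns clockwise from above. Both bars: steel, 26 mm wide, 10 mm thick (137 to 147 mm above the table), with a 21 mm hole (the eye) 130 mm from the pivot in a 34 mm square end
- left_grip (a point): grip point on the left bar's upright black knob (round, 18 mm across, 50 mm tall, standing on the bar 75 mm from the pivot); the point is on the knob's axis, 30 mm above the bar's top, 177 mm above the table
- right_grip (a point): the same point on the right bar's knob
- fork_top (a point): centre of the hole's mouth on top of the fork, 157 mm above the table; axes as the chest's. The fork is 44 mm square: upper lug 150 to 157 mm, lower block 110 to 135 mm above the table, with a web on its far side; an 18 mm vertical hole runs through lug and block down to the lid
- pin: steel locking pin, upright in the wooden block, 89 mm tall: shaft 14 mm across and 44 mm long with a tapered foot, then a collar 30 mm across and 5 mm thick, then a round grip 18 mm across and 40 mm tall. Origin: centre of the foot; z up along the pin. Seated in the fork its collar lies on the lug and its origin is 44 mm below fork_top.
- pin_block: drilled wooden block 60 x 140 x 50 mm, fixed, on either side of the chest. Origin: centre of its underside. The pin stands in the hole at y=+40 mm with its collar on the block, the punch in the one at y=-40 mm.
- punch: bystander: plain straight drift punch 10 mm across, 120 mm tall, no collar, upright in the same block. Origin: its foot.
- wrench: bystander: wrench 150 mm long lying on the chest lid, across it, lower than the bars
- jar: bystander: jar 70 mm across, 90 mm tall, beside the chest, near its far corner
- tin: bystander: tin 80 mm across, 110 mm tall, beside the chest, near its far corner
- mug: bystander: white mug 80 mm across, 90 mm tall, at the left
- hammer: bystander: hammer lying at the right
- screwdriver: bystander: screwdriver lying at the right

How it is judged:
By the outcome, as a careful person would: the job done as asked, in the order asked, and still so for the second after the job is handed in, with the robot touching nothing.
It also fails if it takes over 72 s, if anything falls off the work surface, if the arm or the gripper's body presses on something with over 40 N, if the wrist force passes 120 N, or if a joint passes its speed limit or range.

## Robot

A 6-joint arm with a two-finger parallel gripper is mounted at the origin on the work surface. World frame = base frame: x ahead of the robot, y to its left, z up, the work surface at z = 0. Lengths are in m, angles in rad, forces in N, time in s.
With the tool pointing down it reaches from about 0.35 to 0.85 m from the base axis. Payload 8.1 kg.
Tool frame: the origin (TCP) lies on the mounting face of the last link; the fingertips stand 186 mm ahead of it and the grasp point (between the pads) lies 167 mm ahead of it (robot.finger_overhang is the distance from the TCP to the fingertips, in m); z points along the fingers, y is the line along which they close (so a half turn about z gives the same grasp; the last joint's range is limited). The gripper opens to 93 mm and grips with 3 to 60 N. Pads are 15 mm wide; open, the fingers measure 128 mm over their backs; the gripper's body (75 mm by 188 mm) begins 65 mm behind the grasp point.
Start: joints at [1.054, 0.13, 1.488, -0, 1.523, -0.085], TCP at [0.251, 0.545, 0.405] pointing down, gripper open.
Joint ranges: [-2.96, 2.96], [-0.89, 2.26], [0.02, 2.5], [-1.34, 4.48], [0, 2.73], [-2.66, 2.66]. Speed limits (rad/s): [2.39, 2.39, 2.79, 3.14, 3.14, 3.14].

## Interface

Orientations are given as a rotation vector (axis times angle).
In Python, from plant import readout, read_camera, get_calibration, job, robot gives the robot as it stands.
- The arm moves only by the shell command python3 -m handwheel 'ROWS' [FORCE]. ROWS is JSON, a list of rows, each a list of 5 numbers: the shift along the world's x, y, z in cm, then the turn about the world's z in rad, then the closure, from 0 (fully open) to 1 (shut). In form: [[tx, ty, tz, spin, gripper], ...]. A call has 1 to 10 rows; each row shifts and turns the commanded pose from where the row before left it; what a row does not reach is not made up. A row lasts 1/8 s, in which the tool goes at most 62.5 mm and 10.7 degrees, less where a joint would pass 70% of its speed; a pose out of reach is approached as far as the arm can. A call is refused whole if a number of a shift passes 6.25 or a number of a turn 0.188, either way. A call with a gripper value outside its range is refused whole. The fingers move at their own pace and stop on an object; FORCE is the grip in N (left out, the last holds). Time passes only in rows, so rows that do not move let the fingers close. It gives the time, the measured TCP pose, the force, the opening and the grip force at its end, in the units of the state.
- readout.read_state(): the state, without advancing time (a new reading comes with each control period).
- read_camera(name): name is "scene" or "top" or "wrist"; returns the picture (384x512x3 uint8, red, green, blue); there is no depth.
- get_calibration(name): a dict with "fovy" (degrees; the focal length in pixels is half the picture's height over the tangent of half this angle, whatever the lens; pixels are square), "cx", "cy" (the principal point, pixels), "pose" (4x4, takes a point from camera to world coordinates). Camera axes: x right, y down, z forward; pixel columns grow to the right and rows downward; lengths in m; the calibration is good to about 2 mm. A picture is of the moment at which its call begins: read the wrist's pose just before it. get_calibration takes no time and is no camera call; for the wrist camera it gives the pose at the moment of the call.
- job.close_job(): hands the job in; it is judged then, once.
The state is a dict: "t": time; "q": joint angles; "dq": joint speeds; "joint_torque": joint torques, N m; "tool_pos": TCP position; "orientation": TCP orientation; "force": force on the tool from outside, world axes, zero at the start; "wrist_torque": the same for the moment, N m; "opening": finger opening in m; "gripper_force": force on a finger pad.
Only numpy, scipy, OpenCV 4.12 (cv2) and the standard library are available. Lean on these libraries where they do the work, as an engineer would, in place of code of your own. Each camera call takes 0.05 s, during which the arm holds its last target. There are 200 camera calls.

## Working session

There is one attempt and no reset: what is moved stays moved. The work goes in short steps, Python scripts to look and compute and a shell command to move; the robot and the scene stay as the last step left them, time stands still between calls to the robot, and variables do not carry over. Pictures are saved under pics/ and viewed, at most 10 in all, crops included, and the job is handed in when it is done.

```bash
mkdir -p pics; ls; cat > h.py <<'E'
import numpy as np, cv2
from plant import readout, read_camera, get_calibration, job, robot
def snap(n,f):
    c=get_calibration(n); im=read_camera(n); cv2.imwrite('pics/'+f,im[:,:,::-1]); return im,c
def foc(c): return 192/np.tan(np.radians(c['fovy'])/2)
def back(c,u,v,z):
    P=np.array(c['pose']); d=P[:3,:3]@np.array([(u-c['cx'])/foc(c),(v-c['cy'])/foc(c),1]); o=P[:3,3]
    return o+d*(z-o[2])/d[2]
def proj(c,p):
    P=np.array(c['pose']); q=P[:3,:3].T@(np.array(p)-P[:3,3]); return foc(c)*q[0]/q[2]+c['cx'],foc(c)*q[1]/q[2]+c['cy']
E
python3 - <<'E'
from h import *
for n in ['top','scene']:
    im,c=snap(n,n+'0.png'); print({k:v for k,v in c.items() if k!='pose'}); print(np.round(c['pose'],3))
    cv2.imwrite('pics/%s0b.png'%n,cv2.resize(im[:,:,::-1],(800,600),interpolation=cv2.INTER_CUBIC))
s=readout.read_state(); print(s)
E
```

```text
pics
{'fovy': 55.08033411000795, 'cx': 260.7562782312705, 'cy': 196.1593878481691}
[[-0.018 -0.992  0.128  0.369]
 [-1.     0.02   0.018 -0.031]
 [-0.02  -0.128 -0.992  1.326]
 [ 0.     0.     0.     1.   ]]
{'fovy': 53.1661511979859, 'cx': 254.70610789483456, 'cy': 199.81699291318594}
[[ 0.728  0.408 -0.551  1.268]
 [ 0.686 -0.447  0.574 -0.796]
 [-0.012 -0.796 -0.605  0.915]
 [ 0.     0.     0.     1.   ]]
{'t': 0.1, 'q': array([ 1.05358642e+00,  1.31106937e-01,  1.48918234e+00, -1.73314305e-05,
        1.52303152e+00, -8.53503530e-02]), 'dq': array([ 2.62227724e-04, -5.46841292e-07, -2.52466540e-03,  5.93408451e-04,
       -1.95233914e-04, -8.41049251e-04]), 'joint_torque': array([ 1.32091962e-03, -5.61336493e+01, -4.93099344e+01,  7.69679574e-02,
        2.89306050e-02, -3.60443869e-05]), 'tool_pos': array([0.25098579, 0.54474731, 0.40377281]), 'orientation': array([-6.72996304e-01, -3.06815183e+00,  2.59994688e-03]), 'force': array([0.04382826, 1.30564236, 0.33744522]), 'wrist_torque': array([-0.02679757, -0.01964759,  0.04683581]), 'gripper_force': 0.0, 'opening': 0.09305796188356238}
```

View pics/top0b.png

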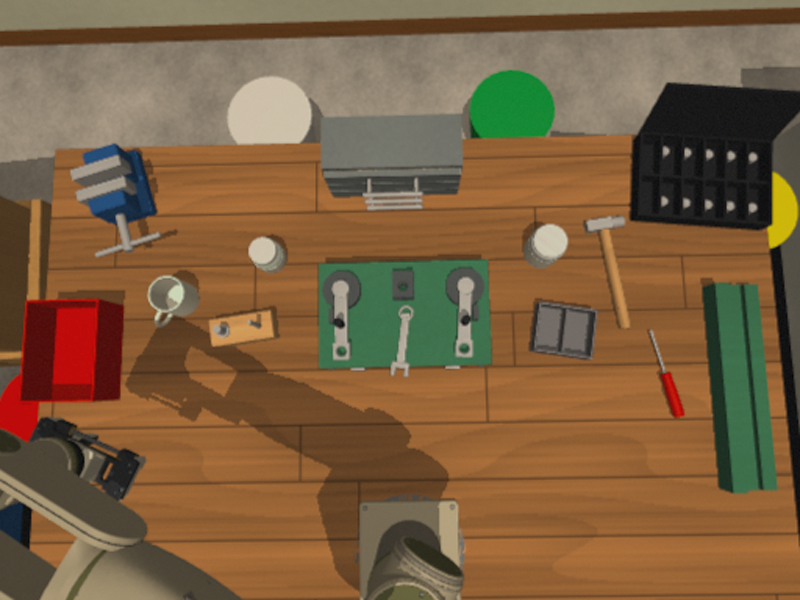

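View pics/scene0b.png

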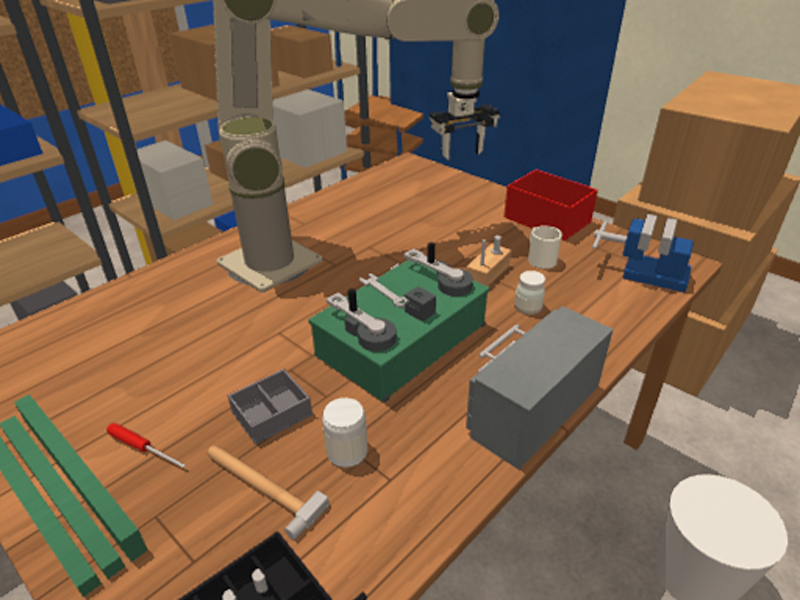

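The top view shows the chest in the middle, with its lid corners near (318,263), (488,260), (492,368) and (320,368) at 800 px scale. Both bars are near park. The block is on the left with the pin at about (222,328) and the punch at about (257,321). Next I'll enlarge the top view and find the lid.

```bash
python3 - <<'E'
from h import *
im=cv2.imread('pics/top0.png'); c=get_calibration('top')
cv2.imwrite('pics/crop.png',cv2.resize(im[155:245,125:320],None,fx=4,fy=4,interpolation=cv2.INTER_CUBIC))
b,g,r=[im[:,:,i].astype(int) for i in range(3)]
m=((g>r+25)&(g>b+10)).astype(np.uint8); m[:,:190]=0;m[:,330:]=0;m[:160]=0;m[240:]=0
pts=cv2.findNonZero(m); h=cv2.convexHull(pts)
print(cv2.minAreaRect(pts), cv2.boundingRect(pts))
print(cv2.approxPolyDP(h,3,True)[:,0])
for p in cv2.approxPolyDP(h,3,True)[:,0]: print(back(c,p[0],p[1],.11))
E
```

```text
((258.3282775878906, 200.42919921875), (67.24010467529297, 110.0602035522461), 88.78113555908203) (204, 166, 111, 70)
[[314 231]
 [205 235]
 [204 169]
 [311 166]]
[ 0.40719276 -0.18206384  0.11      ]
[0.40073133 0.17653221 0.11      ]
[0.62224287 0.18025238 0.11      ]
[ 0.62454403 -0.17992406  0.11      ]
```

View pics/crop.png

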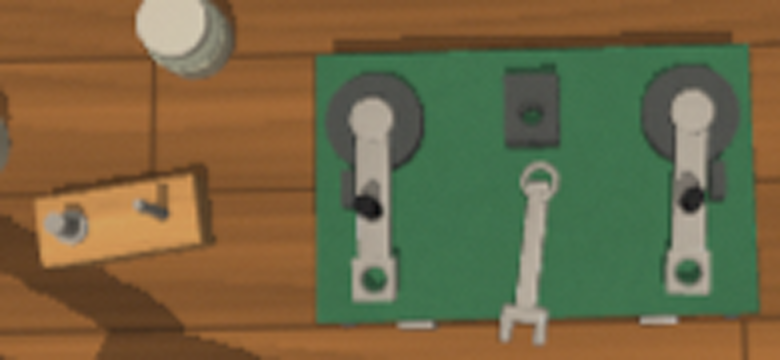

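The crop shows the eyes at (375,280) and (688,270), the knob tops at (369,207) and (691,199), the fork hole at (531,113), and the pin's grip top near (60,216). I'll back-project these.

```bash
python3 - <<'E'
from h import *
c=get_calibration('top')
for n,u,v,z in [('pivL',371,119,.15),('pivR',692,111,.15),('eyeL',375,279,.147),('eyeR',688,270,.147),('fork',531,114,.157),('knobL',370,208,.197),('knobR',692,199,.197),('pintop',60,219,.095),('collar',67,227,.055),('blkTL',37,198,.05),('blkTR',190,173,.05),('blkBL',45,268,.05),('blkBR',204,240,.05)]:
    print(n,np.round(back(c,125+u/4-.375,155+v/4-.375,z),4))
E
```

```text
pivL [0.5622 0.1297 0.15  ]
pivR [ 0.5632 -0.1301  0.15  ]
eyeL [0.4328 0.1273 0.147 ]
eyeR [ 0.4353 -0.1232  0.147 ]
fork [ 5.624e-01 -2.000e-04  1.570e-01]
knobL [0.4849 0.1242 0.197 ]
knobR [ 0.4869 -0.124   0.197 ]
pintop [0.4913 0.4007 0.095 ]
collar [0.4882 0.4085 0.055 ]
blkTL [0.5147 0.4373 0.05  ]
blkTR [0.5341 0.3027 0.05  ]
blkBL [0.4532 0.4287 0.05  ]
blkBR [0.4749 0.2897 0.05  ]
```

```bash
python3 -m handwheel '[[2.4,-4.2,0.1,-0.034,0.4],[2.4,-4.2,0.1,-0.034,0.4],[2.4,-4.2,0.1,-0.034,0.4],[2.4,-4.2,0.1,-0.034,0.4],[2.4,-4.2,0.1,-0.034,0.4],[2.4,-4.2,0.1,-0.034,0.4],[2.4,-4.2,0.1,-0.034,0.4],[2.4,-4.2,0.1,-0.034,0.4],[2.4,-4.2,0.1,-0.034,0.4],[2.1,-4,0,-0.034,0.4]]' 20
python3 - <<'E'
from h import *
im,c=snap('wrist','w1.png'); print(np.round(c['pose'],3)); s=readout.read_state(); print(s['tool_pos'],s['orientation'],s['q'],s['opening'])
for a in (0,.05,.1):
  print(proj(c,[.5622-.075*np.cos(a),.1297-.075*np.sin(a),.197]))
E
```

```text
t: 1.35
tool_pos: [0.4886, 0.1254, 0.4135]
orientation: [-1.184, -2.91, 0.0]
force: [0.3, -0.3, -0.1]
opening: 0.0555
gripper_force: 0.0
[[ 0.698  0.685  0.208  0.43 ]
 [ 0.716 -0.668 -0.203  0.183]
 [ 0.     0.291 -0.957  0.393]
 [ 0.     0.     0.     1.   ]]
[0.49023423 0.12159713 0.41332348] [ 1.18972072  2.90574764 -0.00397224] [ 0.14275135 -0.13214439  1.73499193 -0.00305281  1.53854728 -0.65071646] 0.056177173431916624
(np.float64(263.35441477208667), np.float64(217.57767118088407))
(np.float64(259.77662895825137), np.float64(220.98958566890718))
(np.float64(256.4126796261698), np.float64(224.53662334188508))
```

View pics/w1.png

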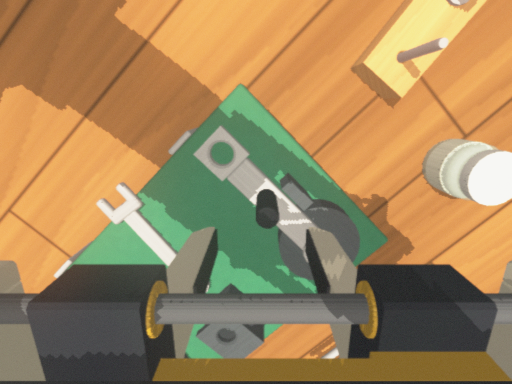

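The wrist view shows the knob, with its top disc near (266,215) and the eye at (222,153). The fork hole is at (228,334).

```bash
python3 - <<'E'
from h import *
c=get_calibration('wrist'); print(foc(c))
for u,v,z in [(266,215,.197),(222,153,.147),(228,334,.157),(440,43,.12)]: print(back(c,u,v,z))
s=readout.read_state(); print(s['tool_pos'])
E
```

```text
287.9848261734058
[0.48892094 0.12815948 0.197     ]
[0.43632523 0.12781099 0.147     ]
[0.56574941 0.00076341 0.157     ]
[0.5027056  0.32355574 0.12      ]
[0.49023423 0.12159713 0.41332348]
```

```bash
python3 -m handwheel '[[0,0,0,0,0.4],[0,0.1,0,0,0.4],[0,0,-2.5,0,0.4],[0,0,-2.5,0,0.4],[0,0,-1.4,0,0.4],[0,0,0,0,0.4]]' 20
```

```text
t: 2.15
tool_pos: [0.4874, 0.1286, 0.3487]
orientation: [-1.18, -2.91, 0.002]
force: [0.8, 0.1, -0.5]
opening: 0.0559
gripper_force: 0.0
```

```bash
python3 -m handwheel '[[0,0,0,0,1],[0,0,0,0,1],[0,0,0,0,1],[0,0,0,0,1]]' 15
python3 - <<'E'
import numpy as np
P=np.array([.563,.130]);
a=np.linspace(0,1.571,13)
p=np.c_[-np.cos(a),-np.sin(a)]*7.5
print(np.round(np.diff(p,axis=0),2).tolist())
E
```

```text
t: 2.65
tool_pos: [0.4884, 0.1279, 0.3502]
orientation: [1.182, 2.909, 0.001]
force: [6.1, 0.6, -1.7]
opening: 0.0206
gripper_force: 2.4
[[0.06, -0.98], [0.19, -0.96], [0.32, -0.93], [0.43, -0.88], [0.55, -0.82], [0.65, -0.74], [0.74, -0.65], [0.82, -0.55], [0.88, -0.43], [0.93, -0.32], [0.96, -0.19], [0.98, -0.06]]
```

```bash
python3 -m handwheel '[[0,0,0,0,1],[0.06,-0.98,0,0,1],[0.19,-0.96,0,0,1],[0.32,-0.93,0,0,1],[0.43,-0.88,0,0,1],[0,0,0,0,1]]' 15
```

```text
t: 3.4
tool_pos: [0.4991, 0.0906, 0.3503]
orientation: [1.182, 2.908, 0.005]
force: [8.1, 4.3, -2.9]
opening: 0.0177
gripper_force: 15.0
```

```bash
python3 -m handwheel '[[0.55,-0.82,0,0,1],[0.32,-0.38,0,0,1],[0,0,0,0,1]]' 15;  python3 -m handwheel '[[0.33,-0.36,0,0,1],[0.36,-0.34,0,0,1],[0,0,0,0,1]]' 15
```

```text
t: 3.78
tool_pos: [0.508, 0.0798, 0.3503]
orientation: [1.18, 2.908, 0.009]
force: [10.7, 11.1, -4.9]
opening: 0.0177
gripper_force: 15.0
t: 4.15
tool_pos: [0.515, 0.0738, 0.3503]
orientation: [1.179, 2.909, 0.012]
force: [12.6, 17.1, -5.8]
opening: 0.017
gripper_force: 15.1
```

The closing axis is radial at mid-swing, so I may be slipping on the knob. I'll let go and look at where it is.

```bash
python3 -m handwheel '[[0,0,0,0,0.4],[0,0,0,0,0.4],[0,0,0,0,0.4],[0,0,3,0,0.4],[0,0,3,0,0.4],[0,0,0,0,0.4],[0,0,0,0,0.4]]' 15
python3 - <<'E'
from h import *
im,c=snap('wrist','w2.png'); print(readout.read_state()['tool_pos'])
for a in (.6,.75,.9):
  print(proj(c,[.563-.075*np.cos(a),.13-.075*np.sin(a),.197]),proj(c,[.563-.13*np.cos(a),.13-.13*np.sin(a),.147]))
E
```

```text
t: 5.03
tool_pos: [0.5135, 0.0713, 0.409]
orientation: [-1.183, -2.91, 0.001]
force: [0.5, 0.3, 0.4]
opening: 0.0556
gripper_force: 0.0
[0.51337173 0.07129604 0.40839776]
(np.float64(264.9374643567479), np.float64(198.31321711231135)) (np.float64(201.17400633922475), np.float64(168.22329204903252))
(np.float64(262.9200013219365), np.float64(213.25252425758282)) (np.float64(199.75475395123087), np.float64(189.9480363902293))
(np.float64(263.2957769429331), np.float64(227.83157186998818)) (np.float64(201.6704471965619), np.float64(210.87461359622034))
```

View pics/w2.png

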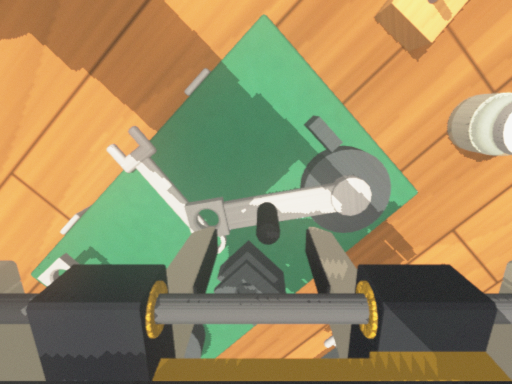

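The wrist view shows the bar at about 0.9 rad, with the eye at (207,216), the knob top near (267,232) and the pivot cap at (352,195). So it has passed 0.75. I'll turn the grip a quarter turn and push on.

```bash
python3 - <<'E'
from h import *
c=get_calibration('wrist')
for u,v,z in [(267,232,.197),(207,216,.147),(352,195,.15)]: print(back(c,u,v,z))
E
python3 -m handwheel '[[0,0,0,-0.18,0.4],[0,0,0,-0.18,0.4],[0,0,0,-0.18,0.4],[0,0,0,-0.18,0.4],[0,0,0,-0.18,0.4],[0,0,0,-0.18,0.4],[0,0,0,-0.18,0.4],[0,0,0,-0.18,0.4],[0,0,0,-0.13,0.4],[0,0,0,0,0.4]]' 15
```

```text
[0.5200482  0.07109207 0.197     ]
[0.48834611 0.0282133  0.147     ]
[0.56221901 0.13379871 0.15      ]
t: 6.32
tool_pos: [0.5134, 0.0714, 0.4083]
orientation: [-2.893, -1.224, 0.004]
force: [0.2, -0.3, 0.1]
opening: 0.0559
gripper_force: 0.0
```

```bash
python3 -m handwheel '[[0.5,0,-2,0,0.4],[0,0,-2,0,0.4],[0,0,-1.9,0,0.4],[0,0,0,0,1],[0,0,0,0,1],[0,0,0,0,1],[0,0,0,0,1],[0,0,0,0,1],[0,0,0,0,1]]' 15
python3 - <<'E'
import numpy as np
a=np.linspace(.92,1.571,8)
print(np.round(np.diff(np.c_[-np.cos(a),-np.sin(a)]*7.5,axis=0),2).tolist())
E
```

```text
t: 7.45
tool_pos: [0.519, 0.0712, 0.3516]
orientation: [2.893, 1.222, 0.002]
force: [-1.1, -3.8, 5.3]
opening: 0.018
gripper_force: 15.0
[[0.57, -0.4], [0.61, -0.34], [0.64, -0.28], [0.66, -0.22], [0.68, -0.16], [0.69, -0.1], [0.7, -0.03]]
```

```bash
python3 -m handwheel '[[0.57,-0.4,0,0,1],[0.61,-0.34,0,0,1],[0,0,0,0,1]]' 15;python3 -m handwheel '[[0.64,-0.28,0,0,1],[0.66,-0.22,0,0,1],[0.68,-0.16,0,0,1],[0,0,0,0,1]]' 15
```

```text
t: 7.82
tool_pos: [0.5309, 0.0641, 0.3515]
orientation: [-2.893, -1.223, -0.002]
force: [-0.1, -1.1, 5.3]
opening: 0.0178
gripper_force: 15.0
t: 8.32
tool_pos: [0.5507, 0.0578, 0.3514]
orientation: [-2.893, -1.223, -0.002]
force: [0.6, 1.1, 4.1]
opening: 0.0178
gripper_force: 15.0
```

```bash
python3 -m handwheel '[[0.6,-0.1,0,0,1],[0.5,-0.03,0,0,1],[0,0,0,0,1]]' 15;python3 -m handwheel '[[0.2,0,0,0,1],[0,0,0,0,1]]' 15; python3 -m handwheel '[[0.2,0,0,0,1],[0,0,0,0,1]]' 15
```

```text
t: 8.7
tool_pos: [0.5616, 0.0566, 0.3514]
orientation: [-2.893, -1.224, -0.002]
force: [-0.5, 0.8, 5.1]
opening: 0.0176
gripper_force: 15.0
t: 8.95
tool_pos: [0.5633, 0.0567, 0.3513]
orientation: [-2.892, -1.224, -0.001]
force: [-1.6, 0.9, 6.0]
opening: 0.0177
gripper_force: 15.0
t: 9.2
tool_pos: [0.5653, 0.0566, 0.3513]
orientation: [-2.892, -1.224, -0.001]
force: [-2.7, 2.0, 6.2]
opening: 0.0179
gripper_force: 15.0
```

```bash
for i in 1 2; do python3 -m handwheel '[[0.2,0,0,0,1],[0,0,0,0,1]]' 15; done
```

```text
t: 9.45
tool_pos: [0.5664, 0.0567, 0.3512]
orientation: [-2.891, -1.223, 0.005]
force: [-11.4, 0.9, 11.8]
opening: 0.0177
gripper_force: 15.0
t: 9.7
tool_pos: [0.5676, 0.0572, 0.3509]
orientation: [-2.889, -1.223, 0.008]
force: [-18.3, 3.2, 14.6]
opening: 0.0178
gripper_force: 15.0
```

```bash
python3 -m handwheel '[[0,0,0,0,0.4],[0,0,0,0,0.4],[0,0,0,0,0.4],[0,0,3,0,0.4],[0,0,3,0,0.4],[0,0,0,0,0.4]]' 15
python3 -m handwheel '[[-0.9,-2,0,0.18,0.4],[-0.9,-2,0,0.18,0.4],[-0.9,-2,0,0.18,0.4],[-0.9,-2,0,0.18,0.4],[-0.9,-2,0,0.18,0.4],[-0.9,-2,0,0.18,0.4],[-0.9,-2,0,0.18,0.4],[-0.9,-2,0,0.18,0.4],[-0.9,-2.1,0,0.13,0.4],[0,0,0,0,0.4]]' 15
python3 - <<'E'
from h import *
im,c=snap('wrist','w3.png'); print(readout.read_state()['tool_pos'])
E
```

```text
t: 10.45
tool_pos: [0.5701, 0.0561, 0.4138]
orientation: [2.892, 1.222, 0.008]
force: [1.1, 0.3, -0.2]
opening: 0.0557
gripper_force: 0.0
t: 11.7
tool_pos: [0.4877, -0.1258, 0.4095]
orientation: [-1.185, -2.908, 0.0]
force: [-0.2, 0.5, 0.5]
opening: 0.0558
gripper_force: 0.0
[ 0.48804463 -0.12513959  0.4096999 ]
```

View pics/w3.png

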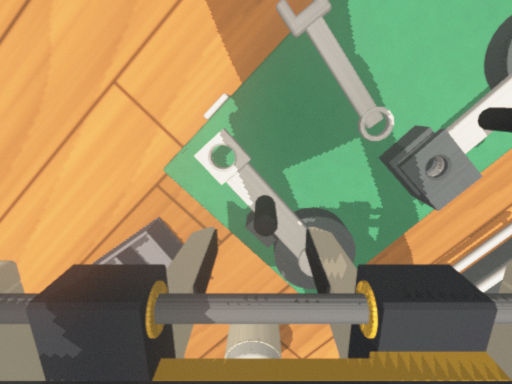

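The right knob top is near (266,222) and the right eye near (223,157). The left bar is in the fork, whose hole is at (436,166).

```bash
python3 - <<'E'
from h import *
c=get_calibration('wrist')
for u,v,z in [(266,222,.197),(223,157,.147),(436,166,.157)]: print(back(c,u,v,z))
print(readout.read_state()['tool_pos'])
a=np.linspace(.05,.75,6)
print(np.round(np.diff(np.c_[-np.cos(a),np.sin(a)]*7.5,axis=0),2).tolist())
E
```

```text
[ 0.48919425 -0.12061963  0.197     ]
[ 0.43655463 -0.1191841   0.147     ]
[0.56363087 0.00232219 0.157     ]
[ 0.48804463 -0.12513959  0.4096999 ]
[[0.13, 1.04], [0.27, 1.01], [0.41, 0.97], [0.54, 0.9], [0.66, 0.82]]
```

```bash
python3 -m handwheel '[[0.1,0.3,-2,0,0.4],[0,0,-2,0,0.4],[0,0,-2,0,0.4],[0,0,0,0,1],[0,0,0,0,1],[0,0,0,0,1],[0,0,0,0,1],[0,0,0,0,1],[0,0,0,0,1]]' 15
python3 -m handwheel '[[0.13,1.04,0,0,1],[0.27,1.01,0,0,1],[0.41,0.97,0,0,1],[0,0,0,0,1]]' 15
```

```text
t: 12.88
tool_pos: [0.4892, -0.122, 0.3513]
orientation: [1.183, 2.91, -0.001]
force: [-4.7, -0.0, 5.2]
opening: 0.0177
gripper_force: 15.0
t: 13.38
tool_pos: [0.4974, -0.0911, 0.3509]
orientation: [-1.181, -2.91, -0.001]
force: [-4.0, 2.9, 4.2]
opening: 0.0178
gripper_force: 15.0
```

```bash
python3 -m handwheel '[[0.25,0.47,0,0,1],[0.28,0.45,0,0,1],[0,0,0,0,1]]' 15;python3 -m handwheel '[[0.25,0.3,0,0,1],[0,0,0,0,1]]' 15;python3 -m handwheel '[[0.2,0.2,0,0,1],[0,0,0,0,1]]' 15
```

```text
t: 13.75
tool_pos: [0.5027, -0.0825, 0.3508]
orientation: [-1.182, -2.911, -0.0]
force: [-1.5, 0.3, 2.7]
opening: 0.0178
gripper_force: 15.0
t: 14.0
tool_pos: [0.5052, -0.0796, 0.3507]
orientation: [1.183, 2.91, 0.0]
force: [-3.9, -0.5, 2.2]
opening: 0.0179
gripper_force: 15.0
t: 14.25
tool_pos: [0.5073, -0.0774, 0.3507]
orientation: [1.182, 2.911, 0.0]
force: [-3.3, -0.1, 2.0]
opening: 0.0177
gripper_force: 15.0
```

```bash
for i in 1 2 3; do python3 -m handwheel '[[0.16,0.14,0,0,1],[0,0,0,0,1]]' 15; done
```

```text
t: 14.5
tool_pos: [0.5088, -0.076, 0.3506]
orientation: [-1.182, -2.91, 0.0]
force: [-3.8, -0.5, 3.1]
opening: 0.0177
gripper_force: 15.0
t: 14.75
tool_pos: [0.51, -0.0748, 0.3506]
orientation: [-1.182, -2.909, 0.002]
force: [-9.2, -1.9, 5.5]
opening: 0.0176
gripper_force: 15.0
t: 15.0
tool_pos: [0.511, -0.0737, 0.3506]
orientation: [-1.182, -2.907, 0.004]
force: [-13.0, -4.2, 8.2]
opening: 0.0177
gripper_force: 15.0
```

```bash
python3 -m handwheel '[[0.18,0.14,0,0,1],[0,0,0,0,1]]' 15
python3 - <<'E'
import numpy as np
a=np.linspace(.79,0,9)
print(np.round(np.diff(np.c_[-np.cos(a),np.sin(a)]*7.5,axis=0),2).tolist())
E
```

```text
t: 15.25
tool_pos: [0.5122, -0.0728, 0.3505]
orientation: [-1.182, -2.906, 0.007]
force: [-19.4, -7.3, 11.8]
opening: 0.0174
gripper_force: 15.0
[[-0.5, -0.55], [-0.44, -0.59], [-0.38, -0.63], [-0.32, -0.67], [-0.25, -0.7], [-0.18, -0.72], [-0.11, -0.73], [-0.04, -0.74]]
```

```bash
python3 -m handwheel '[[-0.5,-0.55,0,0,1],[-0.46,-0.6,0,0,1],[-0.4,-0.64,0,0,1],[-0.34,-0.67,0,0,1],[-0.28,-0.7,0,0,1],[-0.2,-0.72,0,0,1],[-0.13,-0.73,0,0,1],[-0.08,-0.6,0,0,1],[0,0,0,0,1]]' 15; for i in 1 2; do python3 -m handwheel '[[0,-0.25,0,0,1],[0,0,0,0,1]]' 15; done
```

```text
t: 16.38
tool_pos: [0.4899, -0.1248, 0.351]
orientation: [1.184, 2.909, -0.002]
force: [0.8, -0.2, 2.4]
opening: 0.0176
gripper_force: 15.0
t: 16.62
tool_pos: [0.4899, -0.1266, 0.351]
orientation: [1.182, 2.91, -0.0]
force: [0.2, 1.2, 3.2]
opening: 0.0176
gripper_force: 15.0
t: 16.88
tool_pos: [0.49, -0.1289, 0.3509]
orientation: [1.182, 2.91, 0.001]
force: [1.2, 4.4, 4.0]
opening: 0.0173
gripper_force: 15.0
```

```bash
for i in 1 2 3; do python3 -m handwheel '[[0,-0.2,0,0,1],[0,0,0,0,1]]' 15; done
```

```text
t: 17.12
tool_pos: [0.4901, -0.1296, 0.351]
orientation: [-1.181, -2.91, -0.005]
force: [1.5, 13.4, 7.1]
opening: 0.0178
gripper_force: 15.0
t: 17.38
tool_pos: [0.4903, -0.1304, 0.3509]
orientation: [-1.179, -2.91, -0.01]
force: [1.9, 21.0, 7.2]
opening: 0.0176
gripper_force: 15.0
t: 17.62
tool_pos: [0.4906, -0.1314, 0.3508]
orientation: [-1.178, -2.91, -0.014]
force: [5.0, 27.4, 5.8]
opening: 0.0175
gripper_force: 15.0
```

Felt results: the left bar is free and home, and the right bar jammed at about 0.76 and is back at its park stop. Next I'll go to the pin.

```bash
python3 -m handwheel '[[0,0.3,0,0,1],[0,0,0,0,0.4],[0,0,0,0,0.4],[0,0,0,0,0.4],[0,0,3,0,0.4],[0,0,3,0,0.4],[0,0,0,0,0.4]]' 15
python3 -m handwheel '[[0,5.3,0,-0.08,0.5],[0,5.3,0,-0.08,0.5],[0,5.3,0,-0.08,0.5],[0,5.3,0,-0.08,0.5],[0,5.3,0,-0.08,0.5],[0,5.3,0,-0.08,0.5],[0,5.3,0,-0.08,0.5],[0,5.3,0,-0.08,0.5],[0,5.3,0,-0.08,0.5],[0,5.3,0,-0.08,0.5]]' 15
python3 -m handwheel '[[0,0,-2,0,0.5],[0,0,-2,0,0.5],[0,0,0,0,0.5]]' 15
python3 - <<'E'
from h import *
im,c=snap('wrist','w4.png'); s=readout.read_state();print(s['tool_pos'],s['q']); print(back(c,256,220,.095),proj(c,[.488,.404,.095]),proj(c,[.488,.404,.055]))
E
```

```text
t: 18.5
tool_pos: [0.4904, -0.1326, 0.4134]
orientation: [1.182, 2.906, -0.0]
force: [-0.4, -0.1, -0.1]
opening: 0.0557
gripper_force: 0.0
t: 19.75
tool_pos: [0.4897, 0.3994, 0.4091]
orientation: [2.226, 2.217, -0.003]
force: [0.4, -0.7, -0.8]
opening: 0.0466
gripper_force: 0.0
t: 20.12
tool_pos: [0.4894, 0.3963, 0.3668]
orientation: [-2.223, -2.219, 0.01]
force: [0.8, -0.1, -0.1]
opening: 0.0463
gripper_force: 0.0
[0.48981438 0.39650849 0.36881191] [ 5.99244885e-01  2.30845279e-01  1.44123912e+00 -2.26397947e-04
  1.47304574e+00  6.01552667e-01]
[0.48302662 0.37488504 0.095     ] (np.float64(261.24453817061203), np.float64(190.29397781252842)) (np.float64(261.41030172886906), np.float64(179.39249590872132))
```

View pics/w4.png

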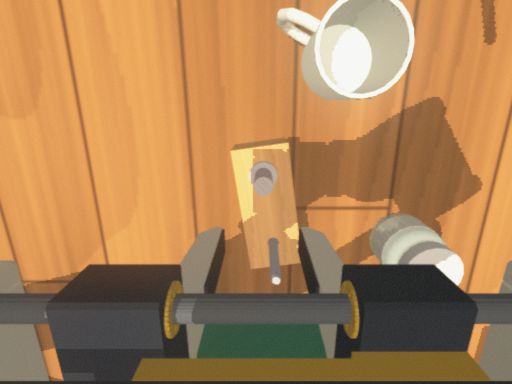

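The wrist view shows the pin's grip top at about (263,186) with its collar just above it, and the punch top at (276,280).

```bash
python3 - <<'E'
from h import *
c=get_calibration('wrist'); s=readout.read_state()
print(back(c,263,186,.095),back(c,263.5,176,.055),s['tool_pos'])
cv2.imwrite('pics/w4c.png',cv2.resize(cv2.imread('pics/w4.png')[130:220,210:320],None,fx=6,fy=6,interpolation=cv2.INTER_CUBIC))
E
```

```text
[0.4906123  0.40817973 0.095     ] [0.49128303 0.4078945  0.055     ] [0.48981438 0.39650849 0.36881191]
```

View pics/w4c.png

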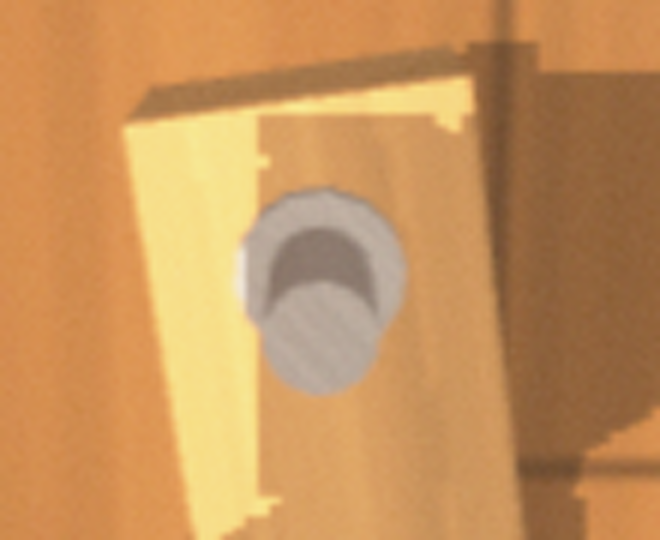

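The enlarged crop puts the top disc's centre at (263,186) and the collar's at (263,175), so the pin is at about (0.491, 0.408).

```bash
python3 -m handwheel '[[0,0,0,0,0.5],[0,0,0,0,0.5]]' 15
```

```text
t: 20.42
tool_pos: [0.4903, 0.3977, 0.372]
orientation: [2.223, 2.219, 0.003]
force: [-0.8, -0.5, -0.2]
opening: 0.0464
gripper_force: 0.0
```

```bash
python3 -m handwheel '[[0.05,1.0,0,0,0.5],[0,0,-3,0,0.5],[0,0,-3,0,0.5],[0,0,-3,0,0.5],[0,0,-2,0,0.5],[0,0,-1.2,0,0.5],[0,0,0,0,0.5],[0,0,0,0,0.5]]' 25
```

```text
t: 21.42
tool_pos: [0.4909, 0.4084, 0.2501]
orientation: [2.222, 2.22, 0.003]
force: [0.5, 0.4, -0.8]
opening: 0.0461
gripper_force: 0.0
```

```bash
python3 -m handwheel '[[0,0,0,0,1],[0,0,0,0,1],[0,0,0,0,1],[0,0,0,0,1],[0,0,0,0,1],[0,0,0,0,1],[0,0,0,0,1]]' 30
```

```text
t: 22.3
tool_pos: [0.4904, 0.4081, 0.249]
orientation: [2.223, 2.22, 0.0]
force: [-0.9, -0.3, 3.1]
opening: 0.0171
gripper_force: 30.0
```

```bash
python3 -m handwheel '[[0,0,2,0,1],[0,0,3,0,1],[0,0,3,0,1],[0,0,3,0,1],[0,0,3,0,1],[0,0,3,0,1],[0,0,3,0,1],[0,0,1.5,0,1],[0,0,0,0,1]]' 30
python3 -m handwheel '[[0.8,-4,0,0,1],[0.8,-4.5,0,0,1],[0.8,-4.5,0,0,1],[0.8,-4.5,0,0,1],[0.8,-4.5,0,0,1],[0.8,-4.5,0,0,1],[0.8,-4.5,0,0,1],[0.8,-4.5,0,0,1],[0.8,-4,0,0,1],[0.3,-1,0,0,1]]' 30
python3 -m handwheel '[[0,0,0,0,1],[0,0,0,0,1],[0,0,0,0,1]]' 30
python3 - <<'E'
from h import *
im,c=snap('wrist','w5.png'); s=readout.read_state();print(s['tool_pos'],s['orientation']); T=s['tool_pos']
print('forkpred',proj(c,[.5655,.0014,.157]),'foot',proj(c,[T[0],T[1],T[2]-.243]))
im2,c2=snap('scene','s5.png')
E
```

```text
t: 23.42
tool_pos: [0.4905, 0.4081, 0.4654]
orientation: [2.222, 2.22, 0.004]
force: [-0.1, 0.5, -0.5]
opening: 0.0176
gripper_force: 30.0
t: 24.68
tool_pos: [0.5653, 0.0008, 0.4618]
orientation: [-2.224, -2.216, 0.003]
force: [-1.2, 0.3, -1.6]
opening: 0.0176
gripper_force: 30.0
t: 25.05
tool_pos: [0.5653, 0.0043, 0.4637]
orientation: [-2.221, -2.222, -0.0]
force: [0.2, 0.6, -1.1]
opening: 0.0172
gripper_force: 30.0
[0.56526698 0.0041357  0.46373562] [-2.22073901e+00 -2.22199658e+00 -1.63821711e-04]
forkpred (np.float64(261.57859720911745), np.float64(191.68622092481732)) foot (np.float64(261.42359345082775), np.float64(210.5656100094031))
```

View pics/w5.png

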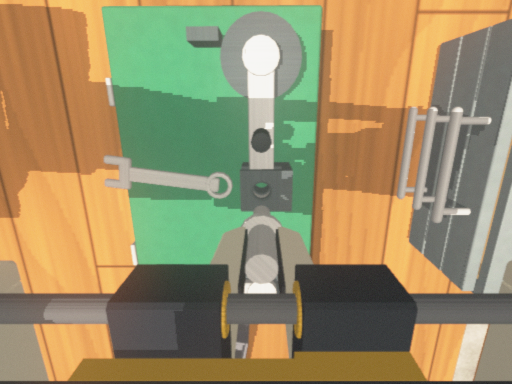

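The hole is at about (262,189) and the pin's foot at about (262,209). I'll locate both numerically.

```bash
python3 - <<'E'
from h import *
g=cv2.cvtColor(cv2.imread('pics/w5.png'),cv2.COLOR_BGR2GRAY)
print('c',list(range(248,278,2)))
for v in range(176,232): print(v,g[v,248:278:2])
print(g[166:216:2,246])
E
```

```text
c [248, 250, 252, 254, 256, 258, 260, 262, 264, 266, 268, 270, 272, 274, 276]
176 [102 101 102 105 106 106 101 105 104 103 103 107 103 102 103]
177 [103 105 103 106 106 107 104 103 106 102 102 101 104 105 101]
178 [103 103 102 106 105 106 102 103 104 103 102 105 103 105 103]
179 [102 105 104 105 105 105 101 104 103 103 102 104 102 105 100]
180 [103 103 103 106 105 105 103  99 107 101 103 102 101 100 101]
181 [103 102 104 104 104 104  98  95 103 101 104 104 100 101 100]
182 [104 104 104 102 100  97 103 102  94  94 102 103 102 102 101]
183 [105 103 103 101  97 110 116 118 108  96  97 101 100 104 101]
184 [102 101 102  97 108 118 119 116 116 106  89  96 104  99 102]
185 [104 101  99  90 101 116 120 116 113 103  88  98  99 102 101]
186 [104 102  99  85  86 107 115 115 107  86  81  93  99 105 104]
187 [105 102  94  85  79  87  99  98  87  79  80  90 102 102 100]
188 [102 101  97  85  81  79  82  80  81  78  84  92  96 102 100]
189 [104  99  95  90  81  80  79  80  79  81  88  94 102 103 102]
190 [105  99  98  95  80  79  78  82  78  82  93  88 100 105 101]
191 [105 100  95 104  88  80  78
[... 2076 characters left out ...]
89]
223 [189 187 190 190 186 183 186 185 190 191 192 195 192 188 192]
224 [190 187 187 189 181 167 160 153 177 188 188 192 193 190 193]
225 [191 190 190 181 156 137 137 137 143 160 176 193 196 191 189]
226 [187 189 187 154 135 133 137 133 136 137 148 184 194 195 190]
227 [185 188 171 134 133 133 135 137 133 135 138 168 192 195 189]
228 [185 180 139 133 134 130 134 135 131 138 134 141 184 195 178]
229 [179 171 132 133 133 131 134 136 136 134 133 135 165 190 113]
230 [177 150 132 132 131 133 135 133 135 139 133 135 145 189  87]
231 [170 135 131 132 134 133 135 133 137 134 133 136 137 184  83]
[ 91 100  88 104 102 102 100 104  99 103 101 103 103 103 102  99 102 102
 100 104 102 100 112 161 165]
```

```bash
python3 -m handwheel '[[0,-0.15,-2,0,1],[0,0,-2,0,1],[0,0,-1.5,0,1],[0,0,0,0,1],[0,0,0,0,1]]' 30
python3 -m handwheel '[[0,0,-0.5,0,1],[0,0,-0.5,0,1],[0,0,-0.5,0,1],[0,0,0,0,1]]' 30
```

```text
t: 25.78
tool_pos: [0.5655, 0.0015, 0.4091]
orientation: [2.222, 2.22, 0.0]
force: [0.4, -0.5, -0.6]
opening: 0.0173
gripper_force: 30.0
t: 26.28
tool_pos: [0.5652, 0.0016, 0.393]
orientation: [-2.222, -2.22, 0.001]
force: [-1.2, 0.7, -2.2]
opening: 0.0177
gripper_force: 30.0
```

```bash
python3 -m handwheel '[[0,0,-0.5,0,1],[0,0,-0.5,0,1],[0,0,0,0,1]]' 30
python3 -m handwheel '[[0,0,-0.5,0,1],[0,0,-0.5,0,1],[0,0,0,0,1]]' 30
```

```text
t: 26.65
tool_pos: [0.5652, 0.0016, 0.383]
orientation: [-2.222, -2.22, 0.001]
force: [0.4, 0.0, -1.4]
opening: 0.0175
gripper_force: 30.0
t: 27.02
tool_pos: [0.5652, 0.0016, 0.373]
orientation: [-2.222, -2.22, 0.001]
force: [0.5, -1.2, -1.5]
opening: 0.0176
gripper_force: 30.0
```

```bash
python3 -m handwheel '[[0,0,-0.5,0,1],[0,0,-0.5,0,1],[0,0,-0.4,0,1],[0,0,0,0,1]]' 30
for i in 1 2; do python3 -m handwheel '[[0,0,-0.2,0,1],[0,0,0,0,1]]' 30; done
```

```text
t: 27.52
tool_pos: [0.5652, 0.0016, 0.3592]
orientation: [-2.222, -2.22, 0.001]
force: [-0.0, -0.2, -1.9]
opening: 0.0177
gripper_force: 30.0
t: 27.78
tool_pos: [0.5654, 0.0015, 0.3577]
orientation: [2.223, 2.22, -0.0]
force: [-0.5, 0.0, -0.6]
opening: 0.0174
gripper_force: 30.0
t: 28.02
tool_pos: [0.5655, 0.0015, 0.3559]
orientation: [2.222, 2.22, 0.001]
force: [-0.5, -0.1, 0.5]
opening: 0.0175
gripper_force: 30.0
```

```bash
for i in 1 2; do python3 -m handwheel '[[0,0,-0.1,0,1],[0,0,0,0,1]]' 30; done
```

```text
t: 28.28
tool_pos: [0.5655, 0.0015, 0.3559]
orientation: [2.222, 2.22, 0.001]
force: [-2.5, 0.4, 6.8]
opening: 0.0173
gripper_force: 30.0
t: 28.52
tool_pos: [0.5654, 0.0015, 0.3559]
orientation: [2.222, 2.22, 0.001]
force: [-6.8, 0.1, 13.1]
opening: 0.0172
gripper_force: 30.0
```

The collar is seated: z stopped at 0.356 and the force is rising. I'll release, go up and check.

```bash
python3 -m handwheel '[[0,0,0.15,0,1],[0,0,0,0,0.5],[0,0,0,0,0.5],[0,0,0,0,0.5],[0,0,0,0,0.5],[0,0,1,0,0.5],[0,0,3,0,0.5],[0,0,3,0,0.5],[0,0,3,0,0.5],[0,0,0,0,0.5]]' 30
python3 -m handwheel '[[0,-2,3,0,0.5],[0,-2,3,0,0.5],[0,-2,0,0,0.5],[0,0,0,0,0.5]]' 30
python3 - <<'E'
from h import *
w,c=snap('wrist','w6.png'); s,_=snap('scene','s6.png')
a=cv2.resize(w[:,:,::-1],(512,384))[:300]; a=cv2.resize(a,(400,234)); b=cv2.resize(s[:,:,::-1][140:260,190:340],(400,320))
t,_=snap('top','t6.png'); d=cv2.resize(t[:,:,::-1][155:245,125:320],(780,360))
cv2.imwrite('pics/m6.png',np.vstack([np.hstack([a,b[:234]]),cv2.resize(d,(800,360))]))
E
```

```text
t: 29.78
tool_pos: [0.5659, 0.0015, 0.4592]
orientation: [2.219, 2.217, 0.006]
force: [0.6, -0.2, -0.6]
opening: 0.0467
gripper_force: 0.0
t: 30.28
tool_pos: [0.5653, -0.0597, 0.5135]
orientation: [-2.224, -2.217, 0.002]
force: [-0.1, -0.4, -0.2]
opening: 0.0465
gripper_force: 0.0
```

View pics/m6.png

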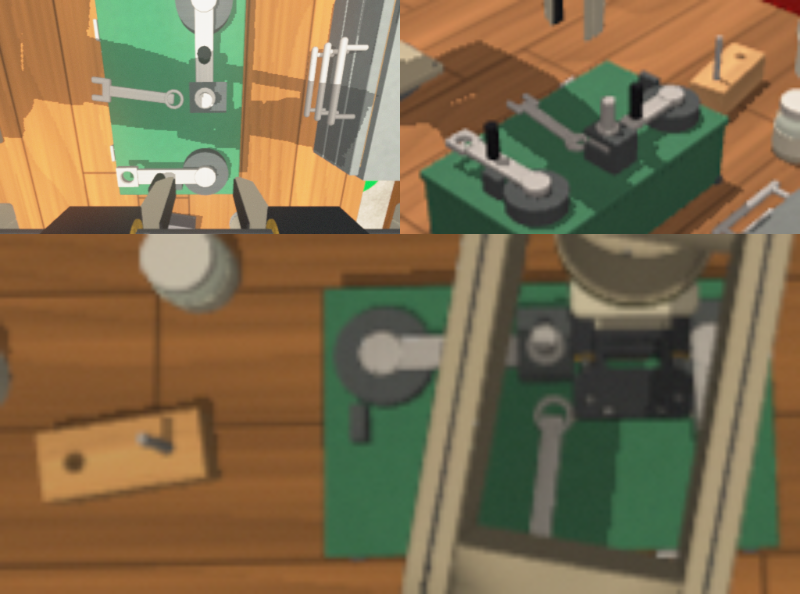

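The pin is upright in the fork with its collar on the lug. The left bar is home, the right bar is parked, and the punch and wrench have not moved.

```bash
python3 -c "
from plant import job; print(job.close_job())"
```

```text
the job is handed in; nothing more can be done
None
```

The job is handed in: the right bar jammed at about 0.76 rad and is back at its park stop, and the left bar is home in the fork with the pin seated through it and released.

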